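# Put the watchmaker's bench away for the night

## Task

Put the watchmaker's bench away: set the watch movement on the middle of the round metal stand first, and only then cover it there with the clear dust bell, standing flat on the stand around it. Also put the eye loupe, the lidded jar and the oblong metal box each down flat in the wooden holder whose recess matches its outline (small round, large round, oblong). Never drop the bell or the jar or tip them over, and leave everything standing still.

Things in the scene. Friction and masses are not known exactly. Their poses are not given: they have to be found in the camera images.
- movement_center (a point): Loose watch movement in its round holder: dark steel disc, diameter 40, height 16, brass top with small wheels. The point is its centre, 8 above its underside. Upright at the start (z axis up). Grasp it across the diameter. (All sizes in mm.)
- bell_center (a point): Loose clear plastic dust bell: upside-down round cup, outer diameter 70 at the foot (60 at the top), 40 high, open below, inner diameter 62 at the foot and at least 52 above, inner height 35; on its top stands a black round knob, diameter 18, 24 tall (from 40 to 64 above the foot). The point lies on its axis, half-way up, 32 above the foot. z axis up. Lift it by the knob. (All sizes in mm.)
- loupe_center (a point): Loose black eye loupe standing on its wide rim: foot diameter 40, tapering from 5 to 12 above the foot to a straight tube of diameter 27 that reaches to the top at 42. Thin steel band near the top. The point is on its axis, 21 above its foot. z axis up. Grasp the tube. (All sizes in mm.)
- jar_center (a point): Loose round green-glass jar with a flat steel lid, all in one rigid piece, diameter 57, 40 high including the lid, with a steel knob of diameter 16 and 22 tall on top (from 40 to 62 above the foot). The point is on its axis, 31 above its foot. z axis up. Lift it by the knob. (All sizes in mm.)
- box_center (a point): Loose closed oblong aluminium box, 84 long (its x axis) by 30 wide (its y axis) by 32 high, with a thin dark line around the lid. The point is its centre, 16 above its underside. z axis up. Grasp it across its 30 width; both ways round are alike. (All sizes in mm.)
- stand: Fixed flat round aluminium stand, diameter 100, 8 high, no rim, with a flush black rubber disc of diameter 44 marking the middle. Origin at the centre of its underside on the bench; its flat top is 8 above. The place of the movement and then of the bell. (All sizes in mm.)
- loupe_well: Fixed square wooden holder, 82 x 82 x 14 high, with a round recess of diameter 56 in the middle, 10 deep, lined black, so its floor is 4 above the bench. Origin at the centre of its underside. The place of the loupe. (All sizes in mm.)
- jar_well: Fixed square wooden holder, 98 x 98 x 14 high, with a round recess of diameter 72 in the middle, 10 deep, lined black, so its floor is 4 above the bench. Origin at the centre of its underside. The place of the jar. (All sizes in mm.)
- box_tray: Fixed oblong wooden holder, 116 (its x axis) x 62 (its y axis) x 14 high, with an oblong recess of 100 (x) by 46 (y), 10 deep, lined black, so its floor is 4 above the bench. Origin at the centre of its underside. The place of the box, its length along the tray's; either way round. (All sizes in mm.)

How it is judged (in metres and radians):
On the way, in this order (a step that is already met when the one before it is completed fails the run):
1. the movement rests, released, on the middle of the stand (horizontal distance between movement_center and stand below 0.01 m and height (world z) of movement_center between 0.013 and 0.019 m and angle between movement_center's own z axis and vertical below 0.1 rad and linear speed of movement below 0.02 m/s and contact force between the fingers and movement below 0.1 N), for 0.2 s.
2. the bell stands flat on the stand over the movement, released (horizontal distance between movement_center and stand below 0.01 m and height (world z) of movement_center between 0.013 and 0.019 m and angle between each of movement_center, bell_center's own z axis and vertical below 0.1 rad and horizontal distance between bell_center and stand below 0.012 m and height (world z) of bell_center between 0.037 and 0.043 m and linear speed of bell below 0.02 m/s and contact force between the fingers and bell below 0.1 N), for 0.2 s.
At the end, for the whole second after the job is handed in: Movement flat within 10 mm of the stand's middle, bell flat over it within 12 mm; loupe and jar within 12 mm and box within 13 mm of their own recesses' centres, flat on the floors (height within 3 mm, tilt under 0.1 rad); all released, at rest (under 0.02 m/s) (all of step 2 and horizontal distance between loupe_center and loupe_well below 0.012 m and height (world z) of loupe_center between 0.022 and 0.028 m and angle between each of loupe_center, jar_center, box_center's own z axis and vertical below 0.1 rad and horizontal distance between jar_center and jar_well below 0.012 m and height (world z) of jar_center between 0.032 and 0.038 m and horizontal distance between box_center and box_tray below 0.013 m and height (world z) of box_center between 0.017 and 0.023 m and linear speed of each of movement, loupe, jar, box below 0.02 m/s and contact force between the fingers and movement below 0.1 N and contact force between the fingers and loupe below 0.1 N and contact force between the fingers and jar below 0.1 N and contact force between the fingers and box below 0.1 N); the robot touches nothing.
It fails at once if the bell or the jar tips over (more than 0.7 rad) (angle between any of bell_center, jar_center's own z axis and vertical above 0.7 rad).
It fails at once if the bell or the jar is dropped: it falls free of the fingers at more than 0.75 m/s (from about 30 mm or higher) ((linear speed of bell above 0.75 m/s and contact force between the fingers and bell below 0.05 N) or (linear speed of jar above 0.75 m/s and contact force between the fingers and jar below 0.05 N)).
It also fails if it takes over 128 s, if anything falls off the work surface, if the arm or the gripper's body presses on something with over 40 N, if the wrist force passes 120 N, or if a joint passes its speed limit or range.

## Robot

A 7-joint arm with a two-finger parallel gripper is mounted at the origin on the work surface. World frame = base frame: x ahead of the robot, y to its left, z up, the work surface at z = 0. Lengths are in m, angles in degrees, forces in N, time in s.
With the tool pointing down it reaches from about 0.425 to 0.875 m from the base axis. Payload 8.4 kg.
Tool frame: the origin (TCP) lies on the centre line of the jaws, within the pads' length; the fingertips stand 25 mm ahead of it and the grasp point (between the pads) lies 6 mm ahead of it; z points along the fingers, y is the line along which they close (so a half turn about z gives the same grasp; the last joint's range is limited). The gripper opens to 85 mm and grips with 20 to 120 N. Pads are 22 mm wide; open, the fingers measure 114 mm over their backs; the gripper's body (76 mm by 85 mm) begins 54 mm behind the grasp point. The pads swing forward as they close: fully open they stand 13 mm farther back than shut.
Start: joints at [67.827, 19.091, 2.286, 83.961, -0.768, 76.965, -3.352], TCP at [0.184, -0.623, 0.256] pointing down, gripper open.
Joint ranges: [-147.57, 147.57], [-21.85, 119.76], [-74.77, 79.35], [14.55, 137.4], [-85.83, 265.84], [4.83, 119.75], [-152.11, 152.11]. Speed limits (degrees/s): [127.2, 127.2, 159.86, 159.86, 180, 180, 180].

## Interface

Orientations are given as [roll, pitch, yaw] about the fixed x, y, z axes, in that order (R = Rz(yaw) Ry(pitch) Rx(roll)).
In Python, from cell import ctrl gives the robot as it stands. The module is installed in compiled form; this text tells all that it offers.
- The arm moves only by the tool apply_moves, never from a script. Its arguments are lists of equal length, an entry for each row: "rotation": the turn, a rotation vector about the world's x, y, z in degrees, a list of three; "dp": the shift along the world's x, y, z in m, a list of three; "hand": the opening, from 0 (shut) to 1 (fully open). A call has 1 to 20 rows; each row shifts and turns the commanded pose from where the row before left it; what a row does not reach is not made up. A row lasts 1/12 s, in which the tool goes at most 41.7 mm and 7.16 degrees, less where a joint would pass 70% of its speed; a pose out of reach is approached as far as the arm can. A call with a gripper value outside its range is refused whole. The fingers move at their own pace and stop on an object; "grip_force" is the grip in N (left out, the last holds). Time passes only in rows, so rows that do not move let the fingers close. It gives the time, the measured TCP pose, the force, the opening and the grip force at its end, in the units of the state.
- ctrl.sense(): the state, without advancing time (a new reading comes with each control period).
- ctrl.capture(name): name is "side" or "top" or "wrist"; returns a dict with "pixels" (420x560x3 uint8, blue, green, red), "z_map" (420x560 float32, m along the optical axis (not along the pixel's ray), 0 where there is no reading), "fx", "fy", "cx", "cy" (pixels), "dist_coeffs" ([k1, k2, p1, p2, k3] as OpenCV has them; the pictures are not rectified), "view" (4x4, takes a point from world to camera coordinates). Camera axes: x right, y down, z forward; pixel columns grow to the right and rows downward; lengths in m; the calibration is good to about 2 mm. A picture is of the moment at which its call begins.
- ctrl.sign_off(): hands the job in; it is judged then, once.
The state is a dict: "time_s": time; "joint_pos": joint angles; "qvel": joint speeds; "effort": joint torques, N m; "tool_pos": TCP position; "tcp_rot": TCP orientation; "ft_force": force on the tool from outside, world axes, zero at the start; "torque": the same for the moment, N m; "grip_width": finger opening in m; "gripper_force": force on a finger pad.
Only numpy, scipy, OpenCV 4.12 (cv2) and the standard library are available. Lean on these libraries where they do the work, as an engineer would, in place of code of your own. Each camera call takes 0.05 s, during which the arm holds its last target. There are 200 camera calls.

## Working session

There is one attempt and no reset: what is moved stays moved. The work goes in short steps, Python scripts to look and compute and a tool call to move; the robot and the scene stay as the last step left them, time stands still between calls to the robot, and variables do not carry over. Pictures are saved under pics/ and viewed, at most 14 in all, crops included, and the job is handed in when it is done.

Besides the shell and the picture viewer there is one more tool, called after ">>>" as name(argument=value, ...), one argument or row to a line, values as JSON. apply_moves: Moves the arm, as the interface text tells. Its arguments: {"type":"object","properties":{"rotation":{"type":"array"},"dp":{"type":"array"},"hand":{"type":"array"},"grip_force":{"type":"number"}},"required":["rotation","dp","hand"]}

```bash
mkdir -p pics; cat > h.py <<'E'
import numpy as np, cv2, pickle
from cell import ctrl
def cap(n,save=None):
    c=ctrl.capture(n)
    if save:
        cv2.imwrite(f'pics/{save}.png',c['pixels']); pickle.dump(c,open(f'pics/{save}.pkl','wb'))
    return c
def load(s): return pickle.load(open(f'pics/{s}.pkl','rb'))
def KD(c): return np.array([[c['fx'],0,c['cx']],[0,c['fy'],c['cy']],[0,0,1.]]),np.array(c['dist_coeffs'],float)
def rays(c,uv):
    K,D=KD(c); V=np.array(c['view'])
    n=cv2.undistortPoints(np.array(uv,float).reshape(-1,1,2),K,D).reshape(-1,2)
    d=np.c_[n,np.ones(len(n))]
    R,t=V[:3,:3],V[:3,3]
    return -R.T@t, d@R
def plane(c,uv,z):
    o,d=rays(c,uv); return o+d*((z-o[2])/d[:,2])[:,None]
def proj(c,P):
    K,D=KD(c); V=np.array(c['view'])
    return cv2.projectPoints(np.array(P,float).reshape(-1,3),cv2.Rodrigues(V[:3,:3])[0],V[:3,3],K,D)[0].reshape(-1,2)
def cloud(c):
    h,w=c['z_map'].shape; u,v=np.meshgrid(np.arange(w),np.arange(h))
    o,d=rays(c,np.c_[u.ravel(),v.ravel()]); return (o+d*c['z_map'].reshape(-1,1)).reshape(h,w,3)
E
python3 - <<'E'
from h import *
for n in('top','side'):
    c=cap(n,n+'0'); V=np.array(c['view']); print(n,(-V[:3,:3].T@V[:3,3]).round(3),c['fx'])
s=ctrl.sense();print({k:np.round(v,3) for k,v in s.items()})
E
```

```text
top [ 0.389 -0.004  1.441] 545.269345542687
side [ 0.334 -1.013  0.795] 540.8191356345311
{'time_s': np.float64(0.1), 'joint_pos': array([67.827, 19.127,  2.285, 84.006, -0.767, 76.966, -3.352]), 'qvel': array([ 0.071, -0.025, -0.011, -0.034,  0.028, -0.064,  0.026]), 'effort': array([ 5.0000e-03, -6.6001e+01,  1.3710e+00, -4.0647e+01,  1.7000e-02,
        9.0000e-03,  0.0000e+00]), 'tool_pos': array([ 0.184, -0.623,  0.256]), 'tcp_rot': array([-1.79917e+02,  6.00000e-03,  1.64890e+01]), 'ft_force': array([0.554, 0.858, 0.546]), 'torque': array([0.065, 0.004, 0.026]), 'gripper_force': np.float64(0.0), 'grip_width': np.float64(0.086)}
```

View pics/top0.png

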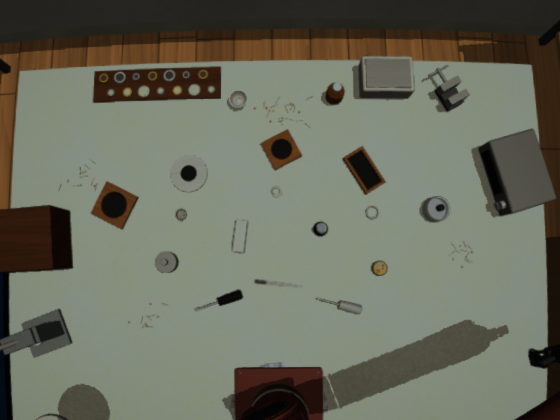

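View pics/side0.png

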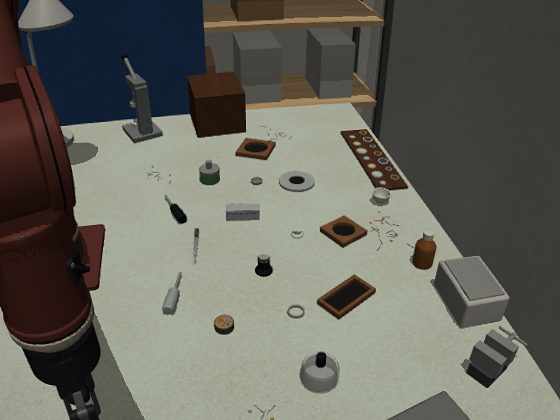

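Top view: stand (188,173), loupe well (281,149), jar well (114,205), tray (364,170), box (240,236), jar (166,262), loupe (320,229), movement (380,268) and bell (436,209). The side view shows the same items.

```bash
cat > m.py <<'E'
from h import *
c=load('top0'); s=load('side0'); P=cloud(c)
seeds=dict(stand=(188,173,24),loupe_well=(281,149,26),jar_well=(114,205,30),box_tray=(364,170,34),box=(240,236,24),jar=(166,262,16),loupe=(320,229,13),movement=(380,268,13),bell=(436,209,20))
bg=np.array([np.median(c['pixels'][150:330,60:460].reshape(-1,3),0)]);print(bg)
topz=dict(stand=.008,loupe_well=.014,jar_well=.014,box_tray=.014,box=.032,jar=.040,loupe=.042,movement=.016,bell=.064)
vis=cv2.resize(c['pixels'],None,fx=3,fy=3,interpolation=cv2.INTER_CUBIC)
for n,(u,v,r) in seeds.items():
    w=P[v-r:v+r+1,u-r:u+r+1]; z=w[...,2]
    m=(z>topz[n]*.6)&(z<topz[n]+.03); pts=w[m]
    # dark mask
    px=c['pixels'][v-r:v+r+1,u-r:u+r+1].max(2); dm=(px<45).astype(np.uint8)
    k,l,st,ce=cv2.connectedComponentsWithStats(dm); 
    txt=''
    if k>1:
        i=1+st[1:,4].argmax(); uv=ce[i]+[u-r,v-r]; zz=topz[n]
        cs=max(cv2.findContours((l==i).astype(np.uint8),0,1)[0],key=len)
        W=plane(c,cs.reshape(-1,2)+[u-r,v-r],zz)[:,:2]*1000
        rr=cv2.minAreaRect(W.astype(np.float32))
        txt=f'dark {uv.round(1)} -> {plane(c,[uv],zz)[0].round(4)} area {st[i,4]} rect {np.round(rr[0],1)} {np.round(rr[1],1)} {rr[2]:.1f}'
    if len(pts):
        q=cv2.minAreaRect((pts[:,:2]*1000).astype(np.float32))
        txt+=f'\n   cloud n{len(pts)} mean {pts.mean(0).round(4)} zmax {z[m].max():.3f} rect {np.round(q[0],1)} {np.round(q[1],1)} {q[2]:.1f}'
    print(n,txt,'bgz',np.median(P[v-r-3,u-r:u+r,2]).round(4))
crop=lambda p,a,b,x,y,f:cv2.resize(p[a:b,x:y],None,fx=f,fy=f,interpolation=cv2.INTER_CUBIC)
cv2.imwrite('pics/t1.png',crop(c['pixels'],120,290,85,285,4)); cv2.imwrite('pics/t2.png',crop(c['pixels'],140,290,300,460,4))
E
python3 m.py
```

```text
[[128. 144. 135.]]
stand dark [188.1 172.8] -> [0.6324 0.2345 0.008 ] area 182 rect [632.  234.8] [38.2 38. ] 89.1
   cloud n910 mean [0.6334 0.2332 0.0082] zmax 0.017 rect [634.3 235.8] [126.1 126.7] 86.6 bgz -0.0008
loupe_well dark [281.1 148.6] -> [ 0.6933 -0.0151  0.014 ] area 320 rect [693.6 -15. ] [51.4 51.7] 44.8
   cloud n579 mean [ 0.6931 -0.0135  0.0136] zmax 0.024 rect [690.5  -8.8] [88.  96.3] 23.1 bgz -0.0012
jar_well dark [113.4 204.4] -> [0.5494 0.4368 0.014 ] area 520 rect [549.2 436.7] [67.1 69.2] 44.2
   cloud n731 mean [0.5491 0.4368 0.0133] zmax 0.021 rect [531.8 444.7] [100.4 141.9] 66.0 bgz -0.0006
box_tray dark [364.1 169.5] -> [ 0.6344 -0.2357  0.014 ] area 611 rect [ 634.7 -235.7] [99.2 44.7] 31.4
   cloud n413 mean [ 0.6352 -0.2344  0.013 ] zmax 0.024 rect [ 632.1 -231.9] [116.9 190.3] 31.5 bgz -0.0003
box 
   cloud n384 mean [0.4606 0.0966 0.0308] zmax 0.040 rect [460.9  96.9] [30.7 84.2] 82.5 bgz -0.0001
jar dark [177.  261.5] -> [0.3959 0.2575 0.04  ] area 4 rect [395.9 257.5] [0.  7.7] 89.9
   cloud n375 mean [0.396  0.288  0.0403] zmax 0.066 rect [396.2 288.9] [54.7 54.7] 45.7 bgz -0.002
loupe dark [317.1 230.9] -> [ 0.4708 -0.1047  0.042 ] area 51 rect [ 472.9 -106.7] [33.1 21.2] 40.7
   cloud n94 mean [ 0.4782 -0.1146  0.0404] zmax 0.048 rect [ 478.2 -115.1] [25.6 26.8] 44.1 bgz -0.0011
movement dark [372.  267.5] -> [ 0.3743 -0.2493  0.016 ] area 4 rect [ 374.3 -249.3] [0.  7.8] 88.8
   cloud n166 mean [ 0.3728 -0.269   0.0159] zmax 0.027 rect [ 372.5 -269.2] [37.1 38.4] 68.9 bgz -0.0012
bell dark [439.6 207.4] -> [ 0.5256 -0.4223  0.064 ] area 38 rect [ 525.3 -422.2] [18.9 13. ] 89.4
   cloud n292 mean [ 0.5252 -0.4244  0.0445] zmax 0.067 rect [ 526.8 -425.3] [60.6 61.5] 16.6 bgz -0.0003
```

View pics/t2.png

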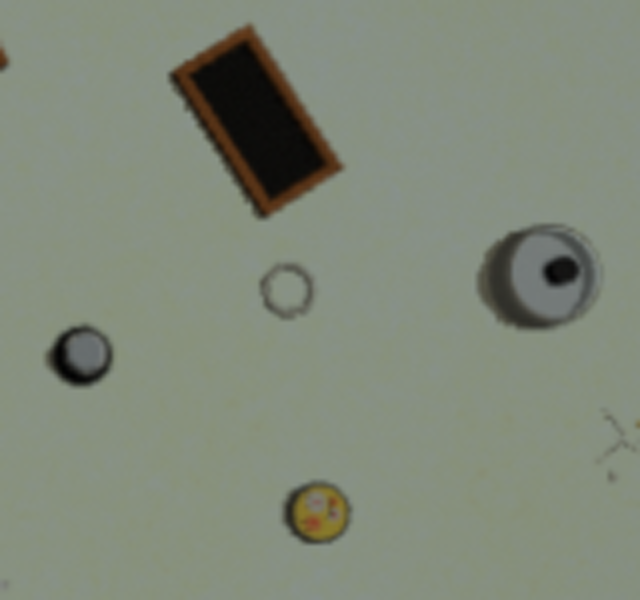

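The movement (380,268), loupe and bell are distinct in this crop. Heights and sizes agree with the given dimensions, so I'm moving to the movement.

>>> apply_moves(
  rotation=[
    [0,0,2.9],
    [0,0,2.9],
    [0,0,2.9],
    [0,0,2.9],
    [0,0,2.9],
    [0,0,2.9],
    [0,0,2.9],
    [0,0,2.9],
    [0,0,2.9],
    [0,0,2.9],
    [0,0,2.9],
    [0,0,2.9],
    [0,0,2.9],
    [0,0,2.9],
    [0,0,0],
    [0,0,0],
    [0,0,0],
  ],
  dp=[
    [0.0135,0.0253,-0.008],
    [0.0135,0.0253,-0.008],
    [0.0135,0.0253,-0.008],
    [0.0135,0.0253,-0.008],
    [0.0135,0.0253,-0.008],
    [0.0135,0.0253,-0.008],
    [0.0135,0.0253,-0.008],
    [0.0135,0.0253,-0.008],
    [0.0135,0.0253,-0.008],
    [0.0135,0.0253,-0.008],
    [0.0135,0.0253,-0.008],
    [0.0135,0.0253,-0.008],
    [0.0135,0.0253,-0.008],
    [0.0135,0.0253,-0.008],
    [0,0,0],
    [0,0,0],
    [0,0,0],
  ],
  hand=[1,1,1,1,1,1,1,1,1,1,1,1,1,1,1,1,1],
  grip_force=40,
)

```text
time_s: 1.52
tool_pos: [0.3732, -0.2694, 0.1443]
tcp_rot: [-180.0, 0.0, 57.1]
ft_force: [-1.0, -0.6, 0.4]
grip_width: 0.0855
gripper_force: 0.0
```

```bash
python3 - <<'E'
from h import *
c=cap('wrist','w1'); P=cloud(c); z=P[...,2]
m=(z>.011)&(z<.021)&(abs(P[...,0]-.373)<.04)&(abs(P[...,1]+.269)<.04)
print(m.sum(), cv2.minAreaRect((P[m][:,:2]*1000).astype(np.float32)),P[m].mean(0))
E
```

```text
2106 ((372.3632507324219, -270.2320861816406), (39.015174865722656, 39.07759475708008), 83.43360137939453) [ 0.37281498 -0.26960307  0.01629499]
```

View pics/w1.png

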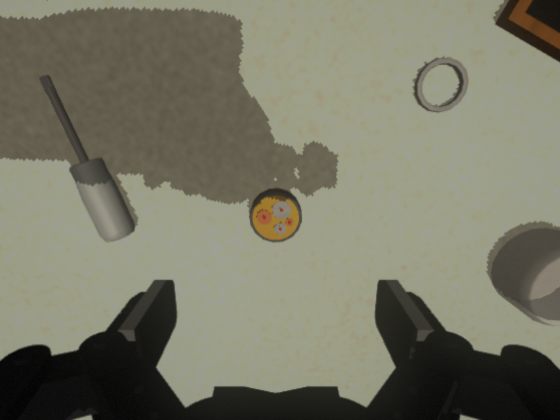

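The movement sits at (275,213), and the fingers are clear of the screwdriver.

>>> apply_moves(
  rotation=[
    [0,0,0],
    [0,0,0],
    [0,0,0],
    [0,0,0],
    [0,0,0],
    [0,0,0],
    [0,0,0],
    [0,0,0],
    [0,0,0],
    [0,0,0],
    [0,0,0],
    [0,0,0],
    [0,0,0],
    [0,0,0],
    [0,0,0],
    [0,0,0],
    [0,0,0],
  ],
  dp=[
    [0,0,-0.02],
    [0,0,-0.02],
    [0,0,-0.02],
    [0,0,-0.02],
    [0,0,-0.02],
    [0,0,-0.01],
    [0,0,-0.005],
    [0,0,0],
    [0,0,0],
    [0,0,0],
    [0,0,0],
    [0,0,0],
    [0,0,0],
    [0,0,0],
    [0,0,0],
    [0,0,0],
    [0,0,0],
  ],
  hand=[1,1,1,1,1,1,1,1,0,0,0,0,0,0,0,0,0],
)

```text
time_s: 2.98
tool_pos: [0.374, -0.2695, 0.0304]
tcp_rot: [179.9, 0.0, 57.1]
ft_force: [-2.1, 0.8, 8.6]
grip_width: 0.0382
gripper_force: 39.1
```

>>> apply_moves(
  rotation=[
    [0,0,0],
    [0,0,0],
    [0,0,0],
    [0,0,0],
    [0,0,0],
    [0,0,0],
    [0,0,0],
    [0,0,0],
    [0,0,0],
    [0,0,0],
    [0,0,0],
    [0,0,0],
    [0,0,0],
    [0,0,0],
    [0,0,0],
    [0,0,0],
    [0,0,0],
    [0,0,0],
    [0,0,0],
    [0,0,0],
  ],
  dp=[
    [0,0,0.025],
    [0,0,0.025],
    [0,0,0.025],
    [0.0153,0.0296,0],
    [0.0153,0.0296,0],
    [0.0153,0.0296,0],
    [0.0153,0.0296,0],
    [0.0153,0.0296,0],
    [0.0153,0.0296,0],
    [0.0153,0.0296,0],
    [0.0153,0.0296,0],
    [0.0153,0.0296,0],
    [0.0153,0.0296,0],
    [0.0153,0.0296,0],
    [0.0153,0.0296,0],
    [0.0153,0.0296,0],
    [0.0153,0.0296,0],
    [0.0153,0.0296,0],
    [0.0153,0.0296,0],
    [0.0153,0.0296,0],
  ],
  hand=[0,0,0,0,0,0,0,0,0,0,0,0,0,0,0,0,0,0,0,0],
)

```text
time_s: 4.65
tool_pos: [0.6342, 0.2354, 0.1044]
tcp_rot: [180.0, 0.0, 57.1]
ft_force: [-0.4, 0.4, -0.6]
grip_width: 0.0378
gripper_force: 40.8
```

>>> apply_moves(
  rotation=[
    [0,0,0],
    [0,0,0],
  ],
  dp=[
    [0,0,0],
    [0,0,0],
  ],
  hand=[0,0],
)

```text
time_s: 4.82
tool_pos: [0.6332, 0.2368, 0.104]
tcp_rot: [-179.9, -0.0, 57.3]
ft_force: [-0.0, 0.3, -0.9]
grip_width: 0.0376
gripper_force: 40.8
```

```bash
python3 - <<'E'
from h import *
c=cap('wrist','w2'); P=cloud(c); z=P[...,2]
m=(z>.005)&(z<.012)&(abs(P[...,0]-.633)<.06)&(abs(P[...,1]-.234)<.06)
q=P[m]; print(cv2.minAreaRect((q[:,:2]*1000).astype(np.float32)))
m=(z>.03)&(abs(P[...,0]-.633)<.04)&(abs(P[...,1]-.234)<.04)
print(np.percentile(P[m],[1,50,99],axis=0))
E
```

```text
((636.8248901367188, 243.47860717773438), (77.61079406738281, 99.3934326171875), 58.54057693481445)
[[0.59446432 0.20353076 0.08030061]
 [0.63231797 0.24481284 0.13640858]
 [0.6719793  0.27346666 0.16726172]]
```

View pics/w2.png

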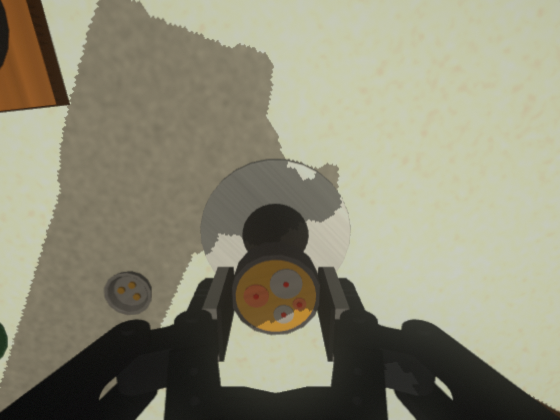

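The movement is held level at (275,295), above the stand's rubber disc at (275,232).

>>> apply_moves(
  rotation=[
    [0,0,0],
    [0,0,0],
    [0,0,0],
    [0,0,0],
    [0,0,0],
    [0,0,0],
    [0,0,0],
    [0,0,0],
  ],
  dp=[
    [-0.001,-0.003,-0.015],
    [0,0,-0.015],
    [0,0,-0.015],
    [0,0,-0.01],
    [0,0,-0.005],
    [0,0,-0.005],
    [0,0,0],
    [0,0,0],
  ],
  hand=[0,0,0,0,0,0,0,0],
)

```text
time_s: 5.53
tool_pos: [0.6328, 0.2313, 0.0395]
tcp_rot: [180.0, -0.0, 57.1]
ft_force: [0.2, -0.6, -0.8]
grip_width: 0.0378
gripper_force: 40.8
```

>>> apply_moves(
  rotation=[
    [0,0,0],
    [0,0,0],
    [0,0,0],
    [0,0,0],
    [0,0,0],
    [0,0,0],
    [0,0,0],
    [0,0,0],
    [0,0,0],
    [0,0,0],
    [0,0,0],
    [0,0,0],
    [0,0,0],
    [0,0,0],
    [0,0,0],
    [0,0,0],
    [0,0,0],
  ],
  dp=[
    [0,0.002,-0.001],
    [0,0,0],
    [0,0,0],
    [0,0,0],
    [0,0,0],
    [0,0,0],
    [0,0,0],
    [0,0,0],
    [0,0,0],
    [0,0,0.005],
    [0,0,0.015],
    [0,0,0.02],
    [0,0,0.02],
    [0,0,0.02],
    [0,0,0.02],
    [0,0,0],
    [0,0,0],
  ],
  hand=[0,0,0.3,0.5,1,1,1,1,1,1,1,1,1,1,1,1,1],
)

```text
time_s: 6.95
tool_pos: [0.6334, 0.2337, 0.1411]
tcp_rot: [179.9, -0.2, 57.1]
ft_force: [-0.4, -0.1, -1.4]
grip_width: 0.0856
gripper_force: 0.0
```

```bash
cat > chk.py <<'E'
from h import *
import sys
def chk(cam,x,y,z0,z1,r):
    c=cap(cam); P=cloud(c); z=P[...,2]
    m=(z>z0)&(z<z1)&(np.hypot(P[...,0]-x,P[...,1]-y)<r); q=P[m]
    if len(q)>5: print(cam,len(q),q.mean(0).round(4),np.round(cv2.minAreaRect((q[:,:2]*1000).astype(np.float32))[0],1),np.round(cv2.minAreaRect((q[:,:2]*1000).astype(np.float32))[1],1))
    else: print(cam,len(q))
a=list(map(float,sys.argv[2:])); chk(sys.argv[1],*a)
E
python3 chk.py wrist .633 .234 .018 .03 .035;python3 chk.py wrist .633 .234 .004 .012 .06
```

```text
wrist 2304 [0.6324 0.233  0.0243] [631.7 232.3] [39.2 39. ]
wrist 10482 [0.6329 0.2377 0.0082] [631.1 234. ] [99.  99.4]
```

>>> apply_moves(
  rotation=[
    [0,0,0],
    [0,0,0],
    [0,0,0],
    [0,0,0],
    [0,0,0],
    [0,0,0],
    [0,0,0],
    [0,0,0],
    [0,0,0],
    [0,0,0],
    [0,0,0],
    [0,0,0],
    [0,0,0],
    [0,0,0],
    [0,0,0],
    [0,0,0],
    [0,0,0],
    [0,0,0],
    [0,0,0],
    [0,0,0],
  ],
  dp=[
    [-0.0053,-0.033,0.002],
    [-0.0053,-0.033,0.002],
    [-0.0053,-0.033,0.002],
    [-0.0053,-0.033,0.002],
    [-0.0053,-0.033,0.002],
    [-0.0053,-0.033,0.002],
    [-0.0053,-0.033,0.002],
    [-0.0053,-0.033,0.002],
    [-0.0053,-0.033,0.002],
    [-0.0053,-0.033,0.002],
    [-0.0053,-0.033,0.002],
    [-0.0053,-0.033,0.002],
    [-0.0053,-0.033,0.002],
    [-0.0053,-0.033,0.002],
    [-0.0053,-0.033,0.002],
    [-0.0053,-0.033,0.002],
    [-0.0053,-0.033,0.002],
    [-0.0053,-0.033,0.002],
    [-0.0053,-0.033,0.002],
    [-0.0053,-0.033,0.002],
  ],
  hand=[1,1,1,1,1,1,1,1,1,1,1,1,1,1,1,1,1,1,1,1],
)

```text
time_s: 8.72
tool_pos: [0.5256, -0.4282, 0.1774]
tcp_rot: [-179.9, -0.0, 57.1]
ft_force: [-0.2, -0.4, -0.6]
grip_width: 0.0854
gripper_force: 0.0
```

>>> apply_moves(
  rotation=[
    [0,0,0],
    [0,0,0],
    [0,0,0],
  ],
  dp=[
    [0,0,0],
    [0,0,0],
    [0,0,0],
  ],
  hand=[1,0.7,0.7],
)

```text
time_s: 8.97
tool_pos: [0.5265, -0.4259, 0.1773]
tcp_rot: [-179.9, -0.1, 57.1]
ft_force: [-0.3, 0.2, -0.0]
grip_width: 0.0639
gripper_force: 0.0
```

```bash
python3 chk.py wrist .526 -.4245 .055 .075 .03;python3 chk.py wrist .526 -.4245 .03 .05 .04
```

```text
wrist 525 [ 0.5269 -0.4258  0.0635] [ 526.3 -426.6] [17.2 17.3]
wrist 4823 [ 0.5285 -0.4234  0.0394] [ 526.5 -426.5] [66.4 67.1]
```

>>> apply_moves(
  rotation=[
    [0,0,0],
    [0,0,0],
    [0,0,0],
    [0,0,0],
    [0,0,0],
    [0,0,0],
    [0,0,0],
    [0,0,0],
    [0,0,0],
    [0,0,0],
    [0,0,0],
    [0,0,0],
    [0,0,0],
    [0,0,0],
    [0,0,0],
    [0,0,0],
    [0,0,0],
  ],
  dp=[
    [0,0,-0.025],
    [0,0,-0.025],
    [0,0,-0.02],
    [0,0,-0.015],
    [0,0,-0.012],
    [0,0,-0.01],
    [0,0,0],
    [0,0,0],
    [0,0,0],
    [0,0,0],
    [0,0,0],
    [0,0,0],
    [0,0,0],
    [0,0,0],
    [0,0,0],
    [0,0,0],
    [0,0,0],
  ],
  hand=[0.7,0.7,0.7,0.7,0.7,0.7,0.7,0.7,0,0,0,0,0,0,0,0,0],
)

```text
time_s: 10.48
tool_pos: [0.5269, -0.4271, 0.0722]
tcp_rot: [179.9, 0.0, 57.1]
ft_force: [-1.8, 1.3, 6.0]
grip_width: 0.0161
gripper_force: 39.1
```

>>> apply_moves(
  rotation=[
    [0,0,0],
    [0,0,0],
    [0,0,0],
    [0,0,0],
    [0,0,0],
    [0,0,0],
    [0,0,0],
    [0,0,0],
    [0,0,0],
    [0,0,0],
    [0,0,0],
    [0,0,0],
    [0,0,0],
    [0,0,0],
    [0,0,0],
    [0,0,0],
    [0,0,0],
    [0,0,0],
  ],
  dp=[
    [0,0,0.01],
    [0,0,0.02],
    [0,0,0.025],
    [0,0,0.025],
    [0.00375,0.0236,0],
    [0.00375,0.0236,0],
    [0.00375,0.0236,0],
    [0.00375,0.0236,0],
    [0.00375,0.0236,0],
    [0.00375,0.0236,0],
    [0.00375,0.0236,0],
    [0.00375,0.0236,0],
    [0.00375,0.0236,0],
    [0.00375,0.0236,0],
    [0.00375,0.0236,0],
    [0.00375,0.0236,0],
    [0.00375,0.0236,0],
    [0.00375,0.0236,0],
  ],
  hand=[0,0,0,0,0,0,0,0,0,0,0,0,0,0,0,0,0,0],
)

```text
time_s: 11.98
tool_pos: [0.579, -0.0953, 0.1517]
tcp_rot: [180.0, 0.0, 57.1]
ft_force: [0.9, 0.9, -2.1]
grip_width: 0.0161
gripper_force: 39.3
```

>>> apply_moves(
  rotation=[
    [0,0,0],
    [0,0,0],
    [0,0,0],
    [0,0,0],
    [0,0,0],
    [0,0,0],
    [0,0,0],
    [0,0,0],
    [0,0,0],
    [0,0,0],
    [0,0,0],
    [0,0,0],
    [0,0,0],
    [0,0,0],
    [0,0,0],
    [0,0,0],
    [0,0,0],
  ],
  dp=[
    [0.00375,0.0236,0],
    [0.00375,0.0236,0],
    [0.00375,0.0236,0],
    [0.00375,0.0236,0],
    [0.00375,0.0236,0],
    [0.00375,0.0236,0],
    [0.00375,0.0236,0],
    [0.00375,0.0236,0],
    [0.00375,0.0236,0],
    [0.00375,0.0236,0],
    [0.00375,0.0236,0],
    [0.00375,0.0236,0],
    [0.00375,0.0236,0],
    [0.00375,0.0236,0],
    [0,0,0],
    [0,0,0],
    [0,0,0],
  ],
  hand=[0,0,0,0,0,0,0,0,0,0,0,0,0,0,0,0,0],
)

```text
time_s: 13.4
tool_pos: [0.6316, 0.2334, 0.1513]
tcp_rot: [180.0, 0.0, 57.1]
ft_force: [-0.2, -0.3, -1.8]
grip_width: 0.0164
gripper_force: 39.3
```

```bash
python3 -c "
from h import *
c=cap('wrist','w3')
c=cap('top','t3'); P=cloud(c); z=P[...,2]
m=(z>.105)&(z<.16)&(np.hypot(P[...,0]-.632,P[...,1]-.234)<.045);print(m.sum(),P[m].mean(0))
c=cap('side','s3');u,v=proj(c,[.632,.234,.1])[0];u,v=int(u),int(v);print(u,v)
cv2.imwrite('pics/s3c.png',cv2.resize(c['pixels'][v-60:v+60,u-80:u+80],None,fx=4,fy=4))
"
```

```text
0 [nan nan nan]
296 149<string>:5: RuntimeWarning: Mean of empty slice.
  ret = um.true_divide(
```

View pics/s3c.png

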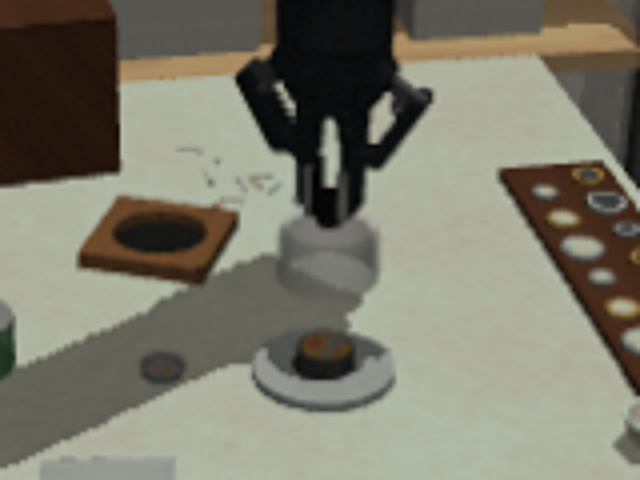

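The bell hangs upright at (328,255), over the movement on the stand at (325,355).

>>> apply_moves(
  rotation=[
    [0,0,0],
    [0,0,0],
    [0,0,0],
    [0,0,0],
    [0,0,0],
    [0,0,0],
    [0,0,0],
    [0,0,0],
    [0,0,0],
    [0,0,0],
    [0,0,0],
  ],
  dp=[
    [0,0,-0.012],
    [0,0,-0.012],
    [0,0,-0.012],
    [0,0,-0.012],
    [0,0,-0.01],
    [0,0,-0.006],
    [0,0,-0.004],
    [0,0,-0.002],
    [0,0,0],
    [0,0,0],
    [0,0,0],
  ],
  hand=[0,0,0,0,0,0,0,0,0,0,0],
)

```text
time_s: 14.47
tool_pos: [0.6319, 0.2342, 0.082]
tcp_rot: [180.0, -0.0, 57.1]
ft_force: [-0.4, 0.5, -1.2]
grip_width: 0.0162
gripper_force: 39.4
```

>>> apply_moves(
  rotation=[
    [0,0,0],
    [0,0,0],
    [0,0,0],
    [0,0,0],
    [0,0,0],
    [0,0,0],
    [0,0,0],
    [0,0,0],
    [0,0,0],
    [0,0,0],
    [0,0,0],
    [0,0,0],
    [0,0,0],
    [0,0,0],
  ],
  dp=[
    [0,0,-0.002],
    [0,0,0],
    [0,0,0],
    [0,0,0],
    [0,0,0],
    [0,0,0],
    [0,0,0],
    [0,0,0],
    [0,0,0],
    [0,0,0.01],
    [0,0,0.02],
    [0,0,0.02],
    [0,0,0.02],
    [0,0,0],
  ],
  hand=[0,0,0.1,0.3,0.5,0.7,0.7,0.7,0.7,0.7,0.7,0.7,0.7,0.7],
)

```text
time_s: 15.63
tool_pos: [0.6334, 0.2352, 0.1548]
tcp_rot: [179.8, -0.3, 57.1]
ft_force: [0.7, 1.6, 0.8]
grip_width: 0.0598
gripper_force: 0.0
```

```bash
python3 chk.py wrist .632 .234 .065 .08 .03;python3 chk.py wrist .632 .234 .042 .055 .04
```

```text
wrist 661 [0.6323 0.2353 0.0717] [631.9 234.5] [17.5 17.1]
wrist 5734 [0.6339 0.2377 0.0478] [632.1 234.7] [65.  65.8]
```

>>> apply_moves(
  rotation=[
    [0,0,0],
    [0,0,0],
    [0,0,0],
    [0,0,0],
    [0,0,0],
    [0,0,0],
    [0,0,0],
    [0,0,0],
    [0,0,0],
    [0,0,0],
    [0,0,0],
    [0,0,0],
    [0,0,0],
    [0,0,0],
  ],
  dp=[
    [0,0,0.01],
    [-0.0215,0.0049,0.001],
    [-0.0215,0.0049,0.001],
    [-0.0215,0.0049,0.001],
    [-0.0215,0.0049,0.001],
    [-0.0215,0.0049,0.001],
    [-0.0215,0.0049,0.001],
    [-0.0215,0.0049,0.001],
    [-0.0215,0.0049,0.001],
    [-0.0215,0.0049,0.001],
    [-0.0215,0.0049,0.001],
    [-0.0215,0.0049,0.001],
    [0,0,0],
    [0,0,0],
  ],
  hand=[0.7,0.7,0.7,0.7,0.7,0.7,0.7,0.7,0.7,0.7,0.7,0.7,0.7,0.7],
)

```text
time_s: 16.9
tool_pos: [0.3943, 0.288, 0.1705]
tcp_rot: [180.0, 0.0, 57.2]
ft_force: [0.9, -0.9, 0.0]
grip_width: 0.0598
gripper_force: 0.0
```

```bash
python3 chk.py wrist .396 .2885 .055 .07 .03;python3 chk.py wrist .396 .2885 .03 .05 .04
```

```text
wrist 419 [0.3946 0.2897 0.0616] [394.  288.8] [16.  14.9]
wrist 3778 [0.3952 0.2906 0.0402] [394.1 288.8] [56.3 56.1]
```

Aligned. Next I descend to 0.070 and grip.

>>> apply_moves(
  rotation=[
    [0,0,0],
    [0,0,0],
    [0,0,0],
    [0,0,0],
    [0,0,0],
    [0,0,0],
    [0,0,0],
    [0,0,0],
    [0,0,0],
    [0,0,0],
    [0,0,0],
    [0,0,0],
    [0,0,0],
    [0,0,0],
    [0,0,0],
    [0,0,0],
  ],
  dp=[
    [0,0.001,-0.025],
    [0,0,-0.025],
    [0,0,-0.02],
    [0,0,-0.015],
    [0,0,-0.01],
    [0,0,-0.005],
    [0,0,0],
    [0,0,0],
    [0,0,0],
    [0,0,0],
    [0,0,0],
    [0,0,0],
    [0,0,0],
    [0,0,0],
    [0,0,0],
    [0,0,0],
  ],
  hand=[0.7,0.7,0.7,0.7,0.7,0.7,0.7,0.7,0,0,0,0,0,0,0,0],
  grip_force=60,
)

```text
time_s: 18.33
tool_pos: [0.3953, 0.2892, 0.0708]
tcp_rot: [180.0, -0.0, 57.1]
ft_force: [-2.5, 0.1, 6.0]
grip_width: 0.0132
gripper_force: 58.7
```

```bash
python3 -c "
from h import *
P=cloud(load('top0')).reshape(-1,3)
m=(P[:,2]>.05)&(P[:,2]<.5)&(P[:,1]>.46)&(P[:,1]<.9)&(P[:,0]>.2)&(P[:,0]<.8);print(m.sum(),np.percentile(P[m],[0,1,50,99,100],axis=0).round(3))
"
```

```text
4821 [[0.2   0.552 0.05 ]
 [0.202 0.554 0.055]
 [0.439 0.605 0.139]
 [0.532 0.701 0.191]
 [0.537 0.724 0.198]]
```

>>> apply_moves(
  rotation=[
    [0,0,0],
    [0,0,0],
    [0,0,0],
    [0,0,0],
  ],
  dp=[
    [0,0,0.01],
    [0,0,0.02],
    [0,0,0.02],
    [0,0,0.02],
  ],
  hand=[0,0,0,0],
)

```text
time_s: 18.67
tool_pos: [0.3946, 0.2886, 0.1412]
tcp_rot: [-180.0, 0.1, 57.1]
ft_force: [1.0, -0.1, -2.8]
grip_width: 0.0132
gripper_force: 58.8
```

>>> apply_moves(
  rotation=[
    [0,0,0],
    [0,0,0],
    [0,0,0],
    [0,0,0],
    [0,0,0],
    [0,0,0],
    [0,0,0],
    [0,0,0],
    [0,0,0],
    [0,0,0],
    [0,0,0],
    [0,0,0],
  ],
  dp=[
    [0.0154,0.0148,0],
    [0.0154,0.0148,0],
    [0.0154,0.0148,0],
    [0.0154,0.0148,0],
    [0.0154,0.0148,0],
    [0.0154,0.0148,0],
    [0.0154,0.0148,0],
    [0.0154,0.0148,0],
    [0.0154,0.0148,0],
    [0.0154,0.0148,0],
    [0,0,0],
    [0,0,0],
  ],
  hand=[0,0,0,0,0,0,0,0,0,0,0,0],
)

```text
time_s: 19.67
tool_pos: [0.549, 0.4371, 0.1398]
tcp_rot: [-179.9, 0.1, 57.1]
ft_force: [0.1, -0.6, -2.8]
grip_width: 0.0134
gripper_force: 58.9
```

```bash
python3 -c "
from h import *
c=cap('wrist','w4')
"
```

```text
(no output)
```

View pics/w4.png

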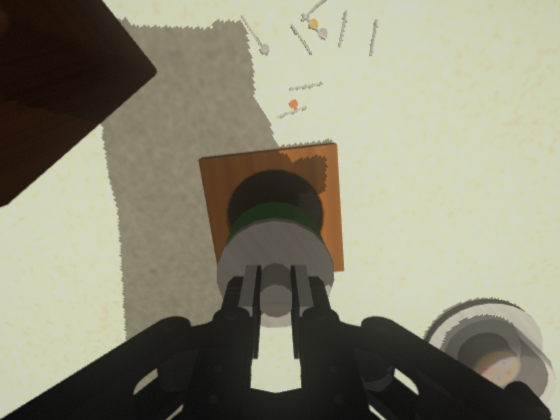

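The jar is held upright at (275,270), above the large recess centred near column 275.

>>> apply_moves(
  rotation=[
    [0,0,0],
    [0,0,0],
    [0,0,0],
    [0,0,0],
    [0,0,0],
    [0,0,0],
    [0,0,0],
    [0,0,0],
    [0,0,0],
    [0,0,0],
  ],
  dp=[
    [0,0,-0.015],
    [0,0,-0.015],
    [0,0,-0.012],
    [0,0,-0.01],
    [0,0,-0.006],
    [0,0,-0.003],
    [0,0,-0.002],
    [0,0,0],
    [0,0,0],
    [0,0,0],
  ],
  hand=[0,0,0,0,0,0,0,0,0,0],
)

```text
time_s: 20.55
tool_pos: [0.5494, 0.4372, 0.078]
tcp_rot: [180.0, -0.1, 57.1]
ft_force: [-0.2, -0.0, -3.4]
grip_width: 0.0132
gripper_force: 58.9
```

>>> apply_moves(
  rotation=[
    [0,0,0],
    [0,0,0],
    [0,0,0],
    [0,0,0],
    [0,0,0],
    [0,0,0],
    [0,0,0],
    [0,0,0],
    [0,0,0],
    [0,0,0],
    [0,0,0],
    [0,0,0],
    [0,0,0],
    [0,0,0],
    [0,0,0],
  ],
  dp=[
    [0,0,-0.0015],
    [0,0,-0.0015],
    [0,0,0],
    [0,0,0],
    [0,0,0],
    [0,0,0],
    [0,0,0],
    [0,0,0],
    [0,0,0],
    [0,0,0.01],
    [0,0,0.02],
    [0,0,0.02],
    [0,0,0.02],
    [0,0,0.02],
    [0,0,0],
  ],
  hand=[0,0,0,0.1,0.3,0.5,0.7,0.7,0.7,0.7,0.7,0.7,0.7,0.7,0.7],
)

```text
time_s: 21.8
tool_pos: [0.5503, 0.4386, 0.17]
tcp_rot: [179.9, -0.4, 57.1]
ft_force: [0.5, -0.6, 1.2]
grip_width: 0.0596
gripper_force: 0.0
```

```bash
python3 chk.py wrist .549 .437 .055 .075 .03;python3 chk.py wrist .549 .437 .036 .05 .04;python3 chk.py wrist .549 .437 .01 .018 .07
```

```text
wrist 474 [0.549  0.4379 0.065 ] [548.4 437.1] [15.3 15.4]
wrist 3885 [0.5494 0.4386 0.0441] [548.4 436.7] [56.6 55.7]
wrist 7965 [0.5507 0.4415 0.0141] [547.7 436.7] [98.6 98.3]
```

>>> apply_moves(
  rotation=[
    [0,0,0],
    [0,0,0],
    [0,0,0],
    [0,0,0],
    [0,0,0],
    [0,0,0],
    [0,0,0],
    [0,0,0],
    [0,0,0],
    [0,0,0],
    [0,0,0],
    [0,0,0],
    [0,0,0],
    [0,0,0],
    [0,0,0],
    [0,0,0],
    [0,0,0],
    [0,0,0],
    [0,0,0],
    [0,0,0],
  ],
  dp=[
    [-0.004,-0.0307,-0.001],
    [-0.004,-0.0307,-0.001],
    [-0.004,-0.0307,-0.001],
    [-0.004,-0.0307,-0.001],
    [-0.004,-0.0307,-0.001],
    [-0.004,-0.0307,-0.001],
    [-0.004,-0.0307,-0.001],
    [-0.004,-0.0307,-0.001],
    [-0.004,-0.0307,-0.001],
    [-0.004,-0.0307,-0.001],
    [-0.004,-0.0307,-0.001],
    [-0.004,-0.0307,-0.001],
    [-0.004,-0.0307,-0.001],
    [-0.004,-0.0307,-0.001],
    [-0.004,-0.0307,-0.001],
    [-0.004,-0.0307,-0.001],
    [-0.004,-0.0307,-0.001],
    [-0.004,-0.0307,-0.001],
    [0,0,0],
    [0,0,0],
  ],
  hand=[0.8,0.8,0.8,0.8,0.8,0.8,0.8,0.8,0.8,0.8,0.8,0.8,0.8,0.8,0.8,0.8,0.8,0.8,0.8,0.8],
)

```text
time_s: 23.62
tool_pos: [0.476, -0.1175, 0.1454]
tcp_rot: [-179.9, 0.0, 56.9]
ft_force: [-0.5, 1.1, -0.3]
grip_width: 0.0682
gripper_force: 0.0
```

```bash
python3 chk.py wrist .478 -.115 .035 .05 .03
```

```text
wrist 1228 [ 0.4791 -0.1148  0.0412] [ 478.4 -116. ] [27.4 27.3]
```

>>> apply_moves(
  rotation=[
    [0,0,0],
    [0,0,0],
    [0,0,0],
    [0,0,0],
    [0,0,0],
    [0,0,0],
    [0,0,0],
    [0,0,0],
    [0,0,0],
    [0,0,0],
    [0,0,0],
    [0,0,0],
    [0,0,0],
    [0,0,0],
    [0,0,0],
    [0,0,0],
  ],
  dp=[
    [0.002,0.001,-0.025],
    [0,0,-0.025],
    [0,0,-0.02],
    [0,0,-0.015],
    [0,0,-0.01],
    [0,0,-0.007],
    [0,0,0],
    [0,0,0],
    [0,0,0],
    [0,0,0],
    [0,0,0],
    [0,0,0],
    [0,0,0],
    [0,0,0],
    [0,0,0],
    [0,0,0],
  ],
  hand=[0.8,0.8,0.8,0.8,0.8,0.8,0.8,0.8,0,0,0,0,0,0,0,0],
  grip_force=40,
)

```text
time_s: 25.0
tool_pos: [0.4796, -0.1149, 0.0451]
tcp_rot: [179.9, -0.0, 57.1]
ft_force: [-1.1, 0.7, 6.4]
grip_width: 0.0257
gripper_force: 39.1
```

>>> apply_moves(
  rotation=[
    [0,0,0],
    [0,0,0],
    [0,0,0],
    [0,0,0],
    [0,0,0],
    [0,0,0],
    [0,0,0],
    [0,0,0],
    [0,0,0],
    [0,0,0],
    [0,0,0],
    [0,0,0],
    [0,0,0],
    [0,0,0],
    [0,0,0],
  ],
  dp=[
    [0,0,0.02],
    [0,0,0.02],
    [0,0,0.02],
    [0.0214,0.01,0],
    [0.0214,0.01,0],
    [0.0214,0.01,0],
    [0.0214,0.01,0],
    [0.0214,0.01,0],
    [0.0214,0.01,0],
    [0.0214,0.01,0],
    [0.0214,0.01,0],
    [0.0214,0.01,0],
    [0.0214,0.01,0],
    [0,0,0],
    [0,0,0],
  ],
  hand=[0,0,0,0,0,0,0,0,0,0,0,0,0,0,0],
)

```text
time_s: 26.25
tool_pos: [0.6935, -0.0137, 0.1039]
tcp_rot: [-180.0, -0.0, 57.2]
ft_force: [-0.0, -0.2, 0.1]
grip_width: 0.0254
gripper_force: 39.5
```

```bash
python3 chk.py wrist .6935 -.0145 .01 .018 .06; python3 -c "
from h import *
print(ctrl.sense()['tool_pos'])
cap('wrist','w5')"
```

```text
wrist 7458 [ 0.6998 -0.0022  0.0141] [692.3 -15.4] [82.4 82.2]
[ 0.69282939 -0.01466424  0.10393214]
```

View pics/w5.png

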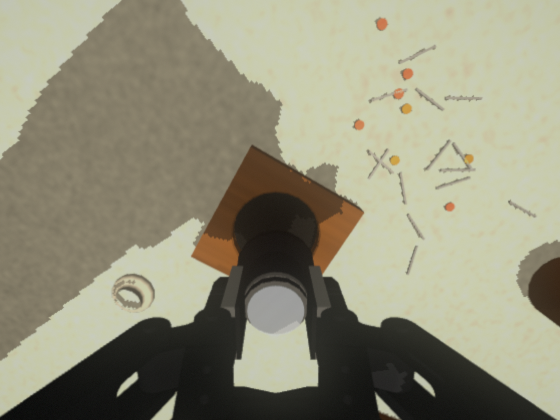

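The loupe is held straight above the small recess at (275,225).

>>> apply_moves(
  rotation=[
    [0,0,0],
    [0,0,0],
    [0,0,0],
    [0,0,0],
    [0,0,0],
    [0,0,0],
    [0,0,0],
    [0,0,0],
  ],
  dp=[
    [0,0,-0.015],
    [0,0,-0.015],
    [0,0,-0.01],
    [0,0,-0.008],
    [0,0,-0.004],
    [0,0,-0.002],
    [0,0,0],
    [0,0,0],
  ],
  hand=[0,0,0,0,0,0,0,0],
)

```text
time_s: 27.02
tool_pos: [0.6934, -0.0147, 0.0507]
tcp_rot: [180.0, -0.0, 57.1]
ft_force: [-0.6, 0.7, -0.3]
grip_width: 0.0257
gripper_force: 39.6
```

>>> apply_moves(
  rotation=[
    [0,0,0],
    [0,0,0],
    [0,0,0],
    [0,0,0],
    [0,0,0],
    [0,0,0],
    [0,0,0],
    [0,0,0],
    [0,0,0],
    [0,0,0],
    [0,0,0],
    [0,0,0],
    [0,0,0],
    [0,0,0],
    [0,0,0],
  ],
  dp=[
    [0,0,-0.001],
    [0,0,-0.001],
    [0,0,0],
    [0,0,0],
    [0,0,0],
    [0,0,0],
    [0,0,0],
    [0,0,0],
    [0,0,0.01],
    [0,0,0.02],
    [0,0,0.02],
    [0,0,0.025],
    [0,0,0.025],
    [0,0,0],
    [0,0,0],
  ],
  hand=[0,0,0.3,0.5,0.7,0.7,0.7,0.7,0.7,0.7,0.7,0.7,0.7,0.7,0.7],
)

```text
time_s: 28.27
tool_pos: [0.6942, -0.0145, 0.1511]
tcp_rot: [179.8, -0.1, 57.1]
ft_force: [-0.4, -0.4, -1.3]
grip_width: 0.0596
gripper_force: 0.0
```

```bash
python3 chk.py wrist .693 -.0145 .035 .055 .03;python3 chk.py wrist .693 -.0145 .01 .018 .06
```

```text
wrist 1212 [ 0.6936 -0.0145  0.0451] [692.7 -15.6] [27.4 26.7]
wrist 7795 [ 0.6938 -0.0131  0.014 ] [692.1 -15.7] [82.7 82.5]
```

>>> apply_moves(
  rotation=[
    [0,0,-4.04],
    [0,0,-4.04],
    [0,0,-4.04],
    [0,0,-4.04],
    [0,0,-4.04],
    [0,0,-4.04],
    [0,0,-4.04],
    [0,0,-4.04],
    [0,0,-4.04],
    [0,0,-4.04],
    [0,0,-4.04],
    [0,0,-4.04],
    [0,0,-4.04],
    [0,0,-4.04],
    [0,0,-4.04],
    [0,0,-4.04],
    [0,0,0],
    [0,0,0],
  ],
  dp=[
    [-0.0146,0.007,0],
    [-0.0146,0.007,0],
    [-0.0146,0.007,0],
    [-0.0146,0.007,0],
    [-0.0146,0.007,0],
    [-0.0146,0.007,0],
    [-0.0146,0.007,0],
    [-0.0146,0.007,0],
    [-0.0146,0.007,0],
    [-0.0146,0.007,0],
    [-0.0146,0.007,0],
    [-0.0146,0.007,0],
    [-0.0146,0.007,0],
    [-0.0146,0.007,0],
    [-0.0146,0.007,0],
    [-0.0146,0.007,0],
    [0,0,0],
    [0,0,0],
  ],
  hand=[0.8,0.8,0.8,0.8,0.8,0.8,0.8,0.8,0.8,0.8,0.8,0.8,0.8,0.8,0.8,0.8,0.8,0.8],
)

```text
time_s: 29.87
tool_pos: [0.4587, 0.0973, 0.1478]
tcp_rot: [180.0, 0.1, -7.4]
ft_force: [0.1, -0.8, -0.0]
grip_width: 0.0682
gripper_force: 0.0
```

```bash
python3 - <<'E'
from h import *
print(np.round(ctrl.sense()['joint_pos'],1))
c=cap('wrist');P=cloud(c);z=P[...,2]
m=(z>.026)&(z<.038)&(np.hypot(P[...,0]-.461,P[...,1]-.097)<.055)
print(cv2.minAreaRect((P[m][:,:2]*1000).astype(np.float32)),P[m].mean(0))
E
```

```text
[   7.4    4.9  -25.8  114.8    2.4   60.8 -116.9]
((460.9183654785156, 95.58387756347656), (30.045629501342773, 84.4387435913086), 82.74608612060547) [0.46359866 0.09527867 0.03207891]
```

>>> apply_moves(
  rotation=[
    [0,0,0],
    [0,0,0],
    [0,0,0],
    [0,0,0],
    [0,0,0],
    [0,0,0],
    [0,0,0],
    [0,0,0],
    [0,0,0],
    [0,0,0],
    [0,0,0],
    [0,0,0],
    [0,0,0],
    [0,0,0],
    [0,0,0],
    [0,0,0],
  ],
  dp=[
    [0.002,-0.002,-0.025],
    [0,0,-0.025],
    [0,0,-0.02],
    [0,0,-0.015],
    [0,0,-0.013],
    [0,0,-0.009],
    [0,0,0],
    [0,0,0],
    [0,0,0],
    [0,0,0],
    [0,0,0],
    [0,0,0],
    [0,0,0],
    [0,0,0],
    [0,0,0],
    [0,0,0],
  ],
  hand=[0.8,0.8,0.8,0.8,0.8,0.8,0.8,0.8,0,0,0,0,0,0,0,0],
  grip_force=60,
)

```text
time_s: 31.25
tool_pos: [0.4622, 0.0953, 0.0423]
tcp_rot: [-180.0, -0.1, -7.6]
ft_force: [-0.5, -0.0, 6.6]
grip_width: 0.0286
gripper_force: 59.8
```

>>> apply_moves(
  rotation=[
    [0,0,0],
    [0,0,0],
    [0,0,0],
    [0,0,2.6],
    [0,0,2.6],
    [0,0,2.6],
    [0,0,2.6],
    [0,0,2.6],
    [0,0,2.6],
    [0,0,2.6],
    [0,0,2.6],
    [0,0,2.6],
    [0,0,2.6],
    [0,0,2.6],
    [0,0,2.6],
    [0,0,2.6],
    [0,0,2.6],
    [0,0,2.6],
    [0,0,0],
    [0,0,0],
  ],
  dp=[
    [0,0,0.02],
    [0,0,0.025],
    [0,0,0.025],
    [0.0115,-0.0221,0],
    [0.0115,-0.0221,0],
    [0.0115,-0.0221,0],
    [0.0115,-0.0221,0],
    [0.0115,-0.0221,0],
    [0.0115,-0.0221,0],
    [0.0115,-0.0221,0],
    [0.0115,-0.0221,0],
    [0.0115,-0.0221,0],
    [0.0115,-0.0221,0],
    [0.0115,-0.0221,0],
    [0.0115,-0.0221,0],
    [0.0115,-0.0221,0],
    [0.0115,-0.0221,0],
    [0.0115,-0.0221,0],
    [0,0,0],
    [0,0,0],
  ],
  hand=[0,0,0,0,0,0,0,0,0,0,0,0,0,0,0,0,0,0,0,0],
)

```text
time_s: 32.92
tool_pos: [0.6338, -0.238, 0.111]
tcp_rot: [-180.0, 0.0, 31.3]
ft_force: [0.1, 0.0, -1.1]
grip_width: 0.0284
gripper_force: 60.0
```

```bash
python3 - <<'E'
from h import *
print(np.round(ctrl.sense()['joint_pos'],1))
c=cap('wrist','w6');P=cloud(c);z=P[...,2]
for a,b,r in((.009,.019,.07),(.07,.085,.06)):
    m=(z>a)&(z<b)&(np.hypot(P[...,0]-.6345,P[...,1]+.2355)<r)
    print(m.sum(),cv2.minAreaRect((P[m][:,:2]*1000).astype(np.float32)))
E
```

```text
[ 30.1  29.3 -18.   88.1   9.7  64.1 -48.7]
3841 ((647.07421875, -228.0467529296875), (86.4032974243164, 62.12371063232422), 31.493858337402344)
459 ((668.1739501953125, -217.36134338378906), (0.9641842246055603, 29.1538143157959), 31.439395904541016)
```

View pics/w6.png

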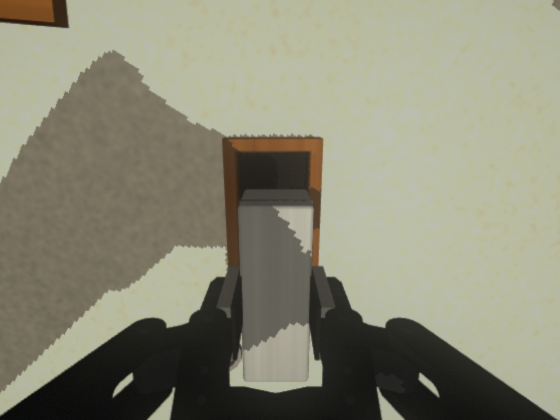

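The box is held straight at (275,280) and parallel to the tray, with a small offset I'll correct while lowering.

>>> apply_moves(
  rotation=[
    [0,0,0],
    [0,0,0],
    [0,0,0],
    [0,0,0],
    [0,0,0],
    [0,0,0],
    [0,0,0],
    [0,0,0],
    [0,0,0],
  ],
  dp=[
    [0.001,0.003,-0.015],
    [0,0,-0.015],
    [0,0,-0.012],
    [0,0,-0.01],
    [0,0,-0.006],
    [0,0,-0.004],
    [0,0,0],
    [0,0,0],
    [0,0,0],
  ],
  hand=[0,0,0,0,0,0,0,0,0],
)

```text
time_s: 33.72
tool_pos: [0.6354, -0.2334, 0.0501]
tcp_rot: [180.0, -0.0, 31.4]
ft_force: [0.5, 0.2, -2.1]
grip_width: 0.0284
gripper_force: 60.0
```

>>> apply_moves(
  rotation=[
    [0,0,0],
    [0,0,0],
    [0,0,0],
    [0,0,0],
    [0,0,0],
    [0,0,0],
    [0,0,0],
    [0,0,0],
    [0,0,0],
    [0,0,0],
    [0,0,0],
    [0,0,0],
    [0,0,0],
    [0,0,0],
    [0,0,0],
    [0,0,0],
    [0,0,0],
  ],
  dp=[
    [-0.001,-0.002,-0.0015],
    [0,0,-0.0015],
    [0,0,0],
    [0,0,0],
    [0,0,0],
    [0,0,0],
    [0,0,0],
    [0,0,0],
    [0,0,0],
    [0,0,0.01],
    [0,0,0.02],
    [0,0,0.025],
    [0,0,0.025],
    [0,0,0.025],
    [0,0,0.02],
    [0,0,0],
    [0,0,0],
  ],
  hand=[0,0,0,0.3,0.5,0.7,0.7,0.7,0.7,0.7,0.7,0.7,0.7,0.7,0.7,0.7,0.7],
)

```text
time_s: 35.13
tool_pos: [0.6348, -0.2354, 0.1736]
tcp_rot: [179.9, -0.1, 31.4]
ft_force: [0.5, 0.5, -0.6]
grip_width: 0.0593
gripper_force: 0.0
```

```bash
python3 chk.py wrist .6345 -.2355 .028 .045 .06; python3 chk.py wrist .6345 -.2355 .01 .018 .08; echo top checks; python3 chk.py top .632 .234 .065 .08 .03; python3 chk.py top .632 .234 .044 .055 .04; python3 chk.py top .549 .437 .04 .05 .04; python3 chk.py top .693 -.015 .035 .055 .03; python3 -c "
from h import *
cap('side','s9'); cap('top','t9')"
```

```text
wrist 4000 [ 0.6348 -0.2353  0.0361] [ 632.6 -236.7] [84.3 30. ]
wrist 3747 [ 0.64   -0.2324  0.014 ] [ 633.9 -236.1] [117.5  62.2]
top checks
top 40 [0.6325 0.2339 0.0712] [632.6 233.2] [18.1 15.6]
top 361 [0.6318 0.2328 0.0477] [633.  233.3] [63.1 62.8]
top 273 [0.5487 0.4358 0.0438] [549.  436.2] [55.6 54.3]
top 87 [ 0.6925 -0.0146  0.0443] [692.9 -14.8] [24.3 27.3]
```

View pics/s9.png

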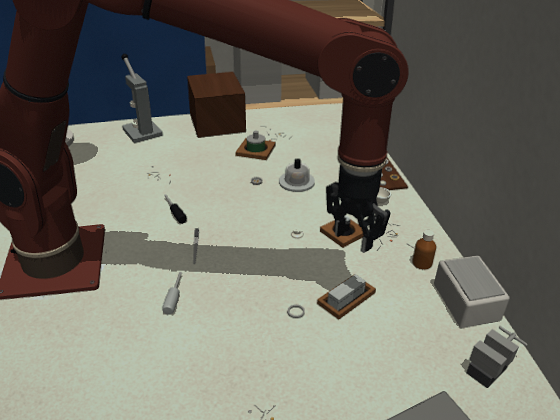

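The side view shows the jar in its well (256,145), the bell on the stand (297,178) and the box in its tray (347,293). The gripper hides the loupe here, but the measurements place it correctly.

```bash
python3 -c "
from cell import ctrl
print(ctrl.sign_off())"
```

```text
the job is handed in; nothing more can be done
None
```

The job is handed in, with no verdict returned: the movement is under the bell on the stand, and the loupe, jar and box are flat in their own holders, each measured within about 2 mm of centre (the movement when placed, before the bell covered it).

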